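Close up the parcel row

ROBOT

A 6-joint arm with a two-finger parallel gripper is mounted at the origin on a cart in front of the work surface, level with it; the furniture and walls round the work are solid. World frame = base frame: x ahead of the robot, y to its left, z up, the work surface at z = 0. Lengths are in m, angles in rad, forces in N, time in s.
With the tool pointing down it reaches from about 0.25 to 0.725 m from the base axis. Payload 4 kg.
Tool frame: the origin (TCP) lies on the centre line of the jaws, within the pads' length; the fingertips stand 17 mm ahead of it and the grasp point (between the pads) lies 2 mm behind it (tcp_to_tips is the z of the fingertips in the tool frame, in m); z points along the fingers, y is the line along which they close (so a half turn about z gives the same grasp; the last joint's range is limited). The gripper opens to 85 mm and grips with 20 to 120 N. Pads are 22 mm wide; open, the fingers measure 114 mm over their backs; the gripper's body (76 mm by 85 mm) begins 54 mm behind the grasp point. The pads swing forward as they close: fully open they stand 13 mm farther back than shut.
Start: joints at [-1.203, 0.241, 0.005, 1.335, 0, 1.571], TCP at [0.18, -0.467, 0.248] pointing down, gripper open.
Joint ranges: [-2.72, 2.72], [-1.05, 1.87], [-1.09, 1.28], [-1.99, 2.15], [-1.42, 1.44], [-3.14, 3.14]. Speed limits (rad/s): [2.79, 2.79, 3.14, 3.14, 3.14, 3.14].

INTERFACE

Orientations are given as a rotation vector (axis times angle).
In Python, from workcell import observe, snapshot, camera_model, job_done, boxes_of, tcp_to_tips gives the robot as it stands.
- The arm moves only by the tool jog_arm, never from a script. Its argument "targets" is one flat list of numbers, 5 for each row, row after row: the closure, from 0 (fully open) to 1 (shut), then the shift along the tool's x, y, z in m, then the turn about the tool's z in degrees. In form: [claw, tx, ty, tz, spin, claw, tx, ty, tz, spin, ...]. A call has 1 to 12 rows; each row is the pose to reach, as a shift and turn from the pose commanded when the call began, along the tool's axes at that moment; what a row does not reach only later rows make up. A row lasts 1/10 s, in which the tool goes at most 50 mm and 8.59 degrees, less where a joint would pass 70% of its speed; a pose out of reach is approached as far as the arm can. A call with a gripper value outside its range is refused whole. The fingers move at their own pace and stop on an object; the grip force is fixed at half the most. Time passes only in rows, so rows that repeat a pose let the fingers close. It gives the time, the measured TCP pose, the force, the opening and the grip force at its end, in the units of the state.
- observe(): the state, without advancing time (a new reading comes with each control period).
- snapshot(name): name is "scene" or "side" or "wrist"; returns (picture, depth): 384x512x3 uint8, red, green, blue; 384x512 float32, m along the optical axis (not along the pixel's ray), 0 where there is no reading.
- camera_model(name): a dict with "mtx" (3x3 intrinsics, pixels), "R" (3x3) and "t" (3): a world point X has camera coordinates R X + t; the wrist camera has in their place "T_tool_cam" (4x4, takes a point from camera to tool coordinates, whose origin is the TCP and whose axes are the flange's). Camera axes: x right, y down, z forward; pixel columns grow to the right and rows downward; lengths in m; the calibration is good to about 2 mm. A picture is of the moment at which its call begins: read the wrist's pose just before it. camera_model takes no time and is no camera call.
- job_done(): hands the job in; it is judged then, once.
Trained networks look in the newest picture that a camera, given by its name, has taken for a name from the list of things; names that differ only in an ending like _2 or _b are one class to them, and where a whole thing is asked for, a point or a joint stands for the part that bears it (a point fixed in the world has none). Each returns a list of dicts, best first, with "conf" (0 to 1); they miss things now and then, are a little off and sometimes report something else, mostly with a low value. They report only what shows in the picture. A call takes as long as a camera call. They do not tell look-alikes from the thing itself.
- boxes_of(camera, target): "box" ([left, top, right, bottom] in pixels, round what is visible of it).
The state is a dict: "t": time; "qpos": joint angles; "joint_velocities": joint speeds; "joint_torque": joint torques, N m; "tcp_pos": TCP position; "tcp_rot": TCP orientation; "ft_force": force on the tool from outside, world axes, zero at the start; "moment": the same for the moment, N m; "finger_gap": opening from 0.0 (shut) to 1.0 (fully open); "finger_force": force on a finger pad.
Only numpy, scipy, OpenCV 4.12 (cv2) and the standard library are available. Lean on these libraries where they do the work, as an engineer would, in place of code of your own. Each camera call takes 0.05 s, during which the arm holds its last target. There are 200 camera calls.

TASK

Push the three small cartons in the parcel rack, from behind and as one closed-up row, along the rails until the front carton is home against the end stop. Then push the bolt fully shut across the lane behind the last carton, so that the row cannot slide back out. Use only the fingertips or the outside of the fingers: do not grip or lift anything, and leave the stapler, tape measure and label roll beside the rack where they are.

Things in the scene. Friction and masses are not known exactly. Their poses are not given: they have to be found in the camera images.
- rack: Low aluminium parcel rack fixed to the bench: a straight open-topped lane, 94 mm wide between two side rails. Origin on the lane's centre line at bench level, straight under the shut bolt; x runs along the lane to the end stop, y to the left, z up. The end stop (two rubber buffers on an upright plate) is 221 mm ahead. Slide surface 8 mm above the bench; rails 24 mm high, 4 mm thick.
- mouth (a point): Middle of the lane's open end at slide-surface height, 125 mm behind the rack's origin, where the rails flare out a little. Nothing but the cartons stands in the lane.
- bolt (a joint): Keeper bolt: flat steel slide bolt in a track on the right of the rack, running straight across the lane (rack y) above the rails. Value in m: 0 = shut, its nose through the catch on the left rail; grows as it is drawn back to the right, at most 0.132. Starts drawn back 0.112 to 0.130, clear of the lane. Stays where it is left; about 2 N slides it.
- thumb_plate (a point): Middle of the outer (right-hand) face of the bolt's thumb plate: upright, black-faced, 24 mm wide along the lane, 8 mm thick, from 49 to 75 mm above the bench. Pushing this face to the left shuts the bolt. It lies at rack x = 0, y = -74 mm less the bolt's value, 62 mm above the bench. The track under it is 40 mm wide and 48 mm high, from rack y = -56 to -214 mm.
- catch (a point): Centre of the catch: the fixed steel eye on the left rail that the bolt's nose enters, rack x = 0, y = 55 mm. The eye is 26 mm wide along the lane and 52 mm high; bolt bar 10 mm wide, 29 to 42 mm above the bench.
- carton_1: Front carton of the row, nearest the end stop. Brown labelled cardboard carton, 70 mm along the lane, 91 mm across, 42 mm high, 0.1 to 0.2 kg. Origin: centre of its underside; x along the lane towards the end stop, z up. All three are alike and start touching in a row on the slide surface, tops 50 mm above the bench.
- carton_2: Middle carton of the row, same kind and axes.
- carton_3: Last carton of the row, nearest the mouth and standing in the bolt's way; its rear face, 35 mm behind its origin, is the one to push. When the row is home this face stands 11 mm ahead of the rack's origin, 6 mm clear of the shut bolt; at the start it is 40 to 91 mm short of that. The row slides with 2 to 4 N.
- stapler: Bystander: red desk stapler, 34 x 149 x 48 mm, lying along the right of the rack towards the end stop. Origin: centre of its underside.
- tape_measure: Bystander: yellow tape measure, 38 x 68 x 62 mm, standing to the right of the stapler. Origin: centre of its underside.
- label_roll: Bystander: white label roll, 60 mm across and 60 mm high, standing to the left of the rack. Origin: centre of its underside.
Not all that is in view belongs to the job. What is shaped like the carton_1 but pink is not meant.

How it is judged:
By the outcome, as a careful person would: the job done as asked, in the order asked, and still so for the second after the job is handed in, with the robot touching nothing.
It also fails if it takes over 45 s, if anything falls off the work surface, if the arm or the gripper's body presses on something with over 40 N, if the wrist force passes 120 N, or if a joint passes its speed limit or range.

## Working session

There is one attempt and no reset: what is moved stays moved. The work goes in short steps, Python scripts to look and compute and a tool call to move; the robot and the scene stay as the last step left them, time stands still between calls to the robot, and variables do not carry over. Pictures are saved under pics/ and viewed, at most 10 in all, crops included, and the job is handed in when it is done.

Besides the shell and the picture viewer there is one more tool, called after ">>>" as name(argument=value, ...), one argument or row to a line, values as JSON. jog_arm: Moves the arm, as the interface text tells. Its arguments: {"type":"object","properties":{"targets":{"type":"array","items":{"type":"number"}}},"required":["targets"]}

```bash
mkdir -p pics; ls; cat > h.py <<'E'
import numpy as np,cv2
from workcell import *
from scipy.spatial.transform import Rotation as Ro
def save(n,im): cv2.imwrite(f'pics/{n}.png',cv2.cvtColor(im,cv2.COLOR_RGB2BGR))
def cloud(cam,d):
    m=camera_model(cam);K=m['mtx'];v,u=np.mgrid[:384,:512]
    P=np.stack([(u-K[0][2])/K[0][0]*d,(v-K[1][2])/K[1][1]*d,d],-1)
    if 'R' in m: return (P-np.array(m['t']))@np.array(m['R'])
    s=observe();T=np.array(m['T_tool_cam']);P=P@T[:3,:3].T+T[:3,3]
    return P@Ro.from_rotvec(s['tcp_rot']).as_matrix().T+np.array(s['tcp_pos'])
E
python3 - <<'E'
from h import *
s=observe();print({k:np.round(v,3) for k,v in s.items()});print(tcp_to_tips)
ims=[]
for c in ['scene','side']:
    p,d=snapshot(c);ims.append(p);np.savez(c,p=p,d=d)
    for n in ['carton_1','rack','thumb_plate','catch','stapler','tape_measure','label_roll']:
        print(c,n,[(np.round(b['box']).astype(int).tolist(),round(b['conf'],2)) for b in boxes_of(c,n)][:4])
    save(c,cv2.resize(p,(800,600)))
E
```

```text
pics
{'t': np.float64(0.0), 'qpos': array([-1.203,  0.241,  0.004,  1.335, -0.   ,  1.571]), 'joint_velocities': array([ 0.001,  0.   , -0.001,  0.002, -0.   , -0.001]), 'joint_torque': array([-1.0000e-03, -3.7232e+01,  2.5241e+01,  1.7000e-02, -0.0000e+00,
        0.0000e+00]), 'tcp_pos': array([ 0.18 , -0.466,  0.247]), 'tcp_rot': array([-3.087e+00, -5.740e-01,  1.000e-03]), 'ft_force': array([-0.858, -1.023, -0.527]), 'moment': array([ 0.033,  0.035, -0.003]), 'finger_force': np.float64(0.0), 'finger_gap': np.float64(1.002)}
0.017
scene carton_1 [([172, 183, 218, 210], 0.91), ([226, 196, 276, 232], 0.88), ([249, 157, 268, 173], 0.77)]
scene rack [([139, 164, 296, 250], 0.8)]
scene thumb_plate [([260, 166, 280, 184], 0.46)]
scene catch [([143, 164, 299, 248], 0.97)]
scene stapler [([183, 174, 240, 193], 0.94)]
scene tape_measure [([233, 159, 246, 188], 0.66)]
scene label_roll [([267, 164, 280, 175], 0.64)]
side carton_1 [([214, 200, 246, 234], 0.97), ([204, 140, 238, 158], 0.86), ([245, 198, 280, 234], 0.81), ([178, 195, 219, 234], 0.74)]
side rack [([134, 152, 301, 240], 0.75)]
side thumb_plate [([243, 151, 257, 201], 0.49)]
side catch [([135, 152, 306, 246], 0.65)]
side stapler [([162, 176, 220, 202], 0.56)]
side tape_measure [([203, 150, 227, 178], 0.75)]
side label_roll [([179, 230, 209, 271], 0.7)]
```

View pics/scene.png

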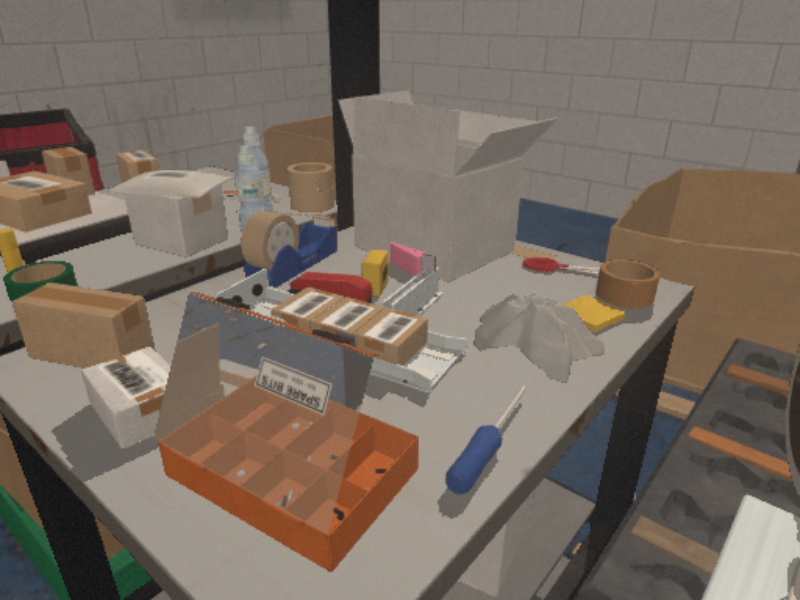

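View pics/side.png

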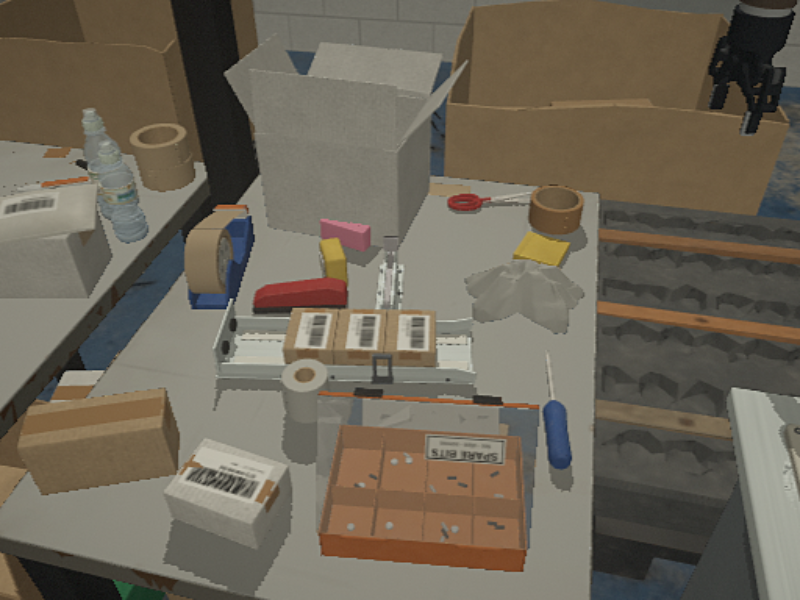

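The side view shows the rack with its mouth to the right at about (470,350) and its end stop to the left at (225,345). The three brown cartons are in the lane at (312/363/412, 332), the catch is at (382,367) and the bolt and thumb plate are at (390,265). The pink block at (345,234) is the look-alike and isn't in the lane.

```bash
python3 - <<'E'
from h import *
for c,roi in [('side',(170,190,290,235)),('scene',(165,180,280,235))]:
    z=np.load(c+'.npz');p,d=z['p'],z['d'];W=cloud(c,d)
    l,t,r,b=roi;w=W[t:b,l:r].reshape(-1,3);dd=d[t:b,l:r].ravel()
    s=w[(dd>0)&(w[:,2]>.044)&(w[:,2]<.058)]
    print(c,len(s),np.median(s,0))
    # keep main blob
    s=s[np.linalg.norm(s[:,:2]-np.median(s[:,:2],0),axis=1)<.15]
    rect=cv2.minAreaRect((s[:,:2]*1000).astype(np.float32));print(rect,cv2.boxPoints(rect).round(1).tolist())
    # height map top view
    ws=W.reshape(-1,3);k=(d.ravel()>0)&(abs(ws[:,2]-.1)<.12)&(ws[:,0]>.1)&(ws[:,0]<.9)&(abs(ws[:,1])<.5)
    ws=ws[k];cc=p.reshape(-1,3)[k]
    im=np.zeros((800,800,3),np.uint8);o=np.argsort(ws[:,2])
    for q,col in zip(ws[o],cc[o]): 
        i=int((.9-q[0])*750);j=int((.4-q[1])*750)
        if 0<=i<600 and 0<=j<600:im[i-1:i+2,j-1:j+2]=col
    save('top_'+c,im[:600,:600])
W=cloud('side',np.load('side.npz')['d'])
for n,u,v in [('thumb',250,157),('catchtop',244,227),('stopL',145,205),('mouthrailL',300,244),('mouthrailR',302,205),('box corner',268,150),('tape',212,160),('roll',195,235),('trayedge',270,255)]: print(n,W[v-1:v+2,u-1:u+2].reshape(-1,3).round(3)[4].tolist())
E
```

```text
side 2779 [ 0.65613917 -0.10228925  0.04864296]
((660.6610107421875, -105.54500579833984), (222.97708129882812, 133.34329223632812), 21.909542083740234) [[532.2999877929688, -85.30000305175781], [582.0999755859375, -209.0], [789.0, -125.80000305175781], [739.2000122070312, -2.0999999046325684]]
scene 2202 [ 0.64596919 -0.10705695  0.05017406]
((667.5400390625, -149.47842407226562), (211.4097900390625, 202.641357421875), 11.52907657623291) [[543.7000122070312, -71.30000305175781], [584.2000122070312, -269.8999938964844], [791.4000244140625, -227.60000610351562], [750.9000244140625, -29.100000381469727]]
thumb [0.664, -0.3, 0.059]
catchtop [0.618, -0.059, 0.053]
stopL [0.857, -0.086, 0.045]
mouthrailL [0.5, -0.081, 0.006]
mouthrailR [0.515, -0.212, 0.003]
box corner [0.644, -0.427, -0.001]
tape [0.753, -0.265, 0.061]
roll [0.708, -0.008, 0.059]
trayedge [0.526, 0.125, 0.186]
```

View pics/top_side.png

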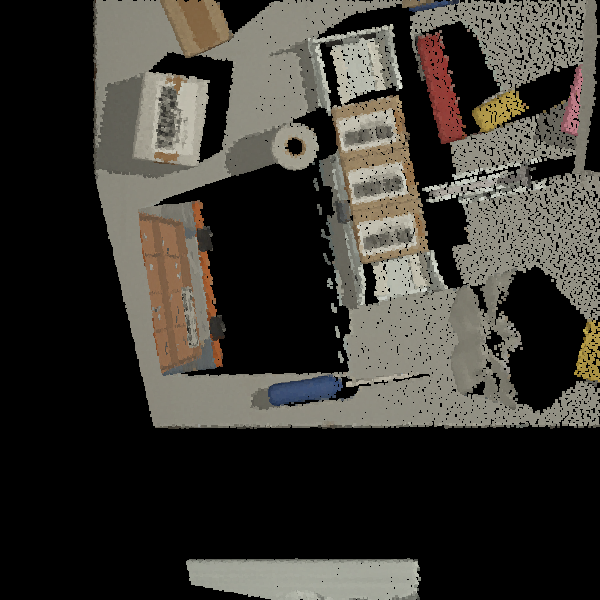

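The reprojected top view shows the row heading about +10° in yaw, with its rear edge near (393,255). The bolt and its track lie to the right at (430–545,180). Next I'll fit the pose precisely.

```bash
python3 - <<'E'
from h import *
for c in ['side','scene']:
    z=np.load(c+'.npz');d=z['d'];W=cloud(c,d).reshape(-1,3);k=d.ravel()>0;W=W[k];C=z['p'].reshape(-1,3)[k].astype(int)
    s=W[(W[:,2]>.0455)&(W[:,2]<.054)]
    a=np.radians(10);c0=np.array([.66,-.105])
    for it in range(3):
        R=np.array([[np.cos(a),np.sin(a)],[-np.sin(a),np.cos(a)]])
        q=(s[:,:2]-c0)@R.T
        m=(abs(q[:,0])<.125)&(abs(q[:,1])<.051)
        q=q[m]
        # edge line fits along bins of x
        L=[];Rr=[];X=[]
        for x in np.arange(-.09,.09,.006):
            b=q[abs(q[:,0]-x)<.004][:,1]
            if len(b)>8: X.append(x);L.append(np.percentile(b,98));Rr.append(np.percentile(b,2))
        pl=np.polyfit(X,L,1);pr=np.polyfit(X,Rr,1)
        x0,x1=np.percentile(q[:,0],[.7,99.3])
        print(c,'yaw',np.degrees(a).round(2),'slopes',pl.round(3),pr.round(3),'x',x0.round(4),x1.round(4),len(q))
        mid=np.array([(x0+x1)/2,(pl[1]+pr[1])/2]);c0=c0+R.T@mid;a+=np.arctan((pl[0]+pr[0])/2)
    ux=np.array([np.cos(a),np.sin(a)]);print('center',c0.round(4),'rear',(c0-.105*ux).round(4))
    R=np.array([[np.cos(a),np.sin(a)],[-np.sin(a),np.cos(a)]])
    q=np.c_[(W[:,:2]-c0)@R.T,W[:,2]]
    # catch: left, z .04-.056 ; thumb: right z .06-.08 ; end stop
    def rep(n,lo,hi):
        m=np.all((q>lo)&(q<hi),1);v=q[m]
        if len(v)>3: print(n,len(v),np.percentile(v,[3,50,97],axis=0).round(4).tolist())
    rep('catch',[-.1,.049,.035],[.1,.075,.06])
    rep('thumb',[-.1,-.28,.058],[.06,-.1,.085])
    rep('track',[-.1,-.3,.04],[.06,-.06,.052])
    rep('stop',[.12,-.05,.03],[.25,.05,.08])
    rep('railL',[-.25,.046,.018],[.25,.056,.028])
    rep('railR',[-.25,-.056,.018],[.25,-.046,.028])
    rep('floor',[-.2,-.03,.003],[-.12,.03,.013])
E
```

```text
side yaw 10.0 slopes [0.006 0.042] [ 0.015 -0.045] x -0.1036 0.1043 2629
side yaw 10.61 slopes [0.    0.043] [ 0.01  -0.044] x -0.1043 0.1042 2623
side yaw 10.9 slopes [-0.004  0.043] [ 0.005 -0.043] x -0.1044 0.1041 2622
center [ 0.6605 -0.1068] rear [ 0.5574 -0.1266]
catch 76 [[-0.0434, 0.0502, 0.036], [-0.0284, 0.0568, 0.0507], [0.0712, 0.0745, 0.0598]]
thumb 380 [[-0.0436, -0.2793, 0.0586], [-0.0098, -0.2641, 0.0671], [0.0576, -0.1491, 0.0832]]
track 589 [[-0.0418, -0.287, 0.0403], [-0.0234, -0.1486, 0.0447], [0.0577, -0.0698, 0.0509]]
stop 233 [[0.1888, -0.0461, 0.0314], [0.1962, 0.0027, 0.043], [0.199, 0.0462, 0.057]]
railL 396 [[-0.1495, 0.0467, 0.0182], [-0.0035, 0.0495, 0.0224], [0.1931, 0.0541, 0.0259]]
railR 152 [[-0.1558, -0.0544, 0.0183], [0.1293, -0.0492, 0.0222], [0.1936, -0.0464, 0.0257]]
floor 310 [[-0.1564, -0.0282, 0.0037], [-0.1388, 0.0001, 0.0065], [-0.121, 0.0282, 0.0096]]
scene yaw 10.0 slopes [0.003 0.041] [ 0.019 -0.045] x -0.1063 0.1015 1933
scene yaw 10.64 slopes [0.005 0.042] [ 0.004 -0.043] x -0.1038 0.1038 1927
scene yaw 10.9 slopes [-0.     0.043] [ 0.001 -0.043] x -0.1038 0.1038 1927
center [ 0.6581 -0.1079] rear [ 0.555  -0.1278]
catch 50 [[-0.0446, 0.0517, 0.0373], [-0.0374, 0.0561, 0.0526], [-0.0208, 0.0581, 0.0547]]
thumb 341 [[-0.0433, -0.2789, 0.0586], [-0.0162, -0.2633, 0.0667], [0.0579, -0.1469, 0.0838]]
track 630 [[-0.0449, -0.2884, 0.0404], [-0.0241, -0.1508, 0.0453], [0.057, -0.0688, 0.0512]]
stop 294 [[0.1891, -0.0458, 0.032], [0.1965, -0.0042, 0.0457], [0.199, 0.0437, 0.0577]]
railL 161 [[-0.156, 0.0468, 0.0184], [-0.1151, 0.0494, 0.0225], [-0.0726, 0.0551, 0.0262]]
railR 151 [[-0.1553, -0.0552, 0.0183], [-0.1088, -0.0497, 0.0232], [0.1965, -0.0471, 0.0269]]
floor 273 [[-0.1569, -0.0286, 0.0054], [-0.1404, -0.0012, 0.0079], [-0.1216, 0.0273, 0.0107]]
```

```bash
cat >> h.py <<'E'
YAW=np.radians(10.8);O=np.array([.6279,-.1133])
UX=np.array([np.cos(YAW),np.sin(YAW)]);UY=np.array([-UX[1],UX[0]])
def w2r(W): q=W[...,:2]-O; return np.stack([q@UX,q@UY,W[...,2]],-1)
def plan(rx,ry,z,ang=None):
    """ang: rack-frame direction (deg) of tool y axis; None keeps it"""
    s=observe();R=Ro.from_rotvec(s['tcp_rot']).as_matrix();p=np.r_[O+rx*UX+ry*UY,z]
    d=R.T@(p-s['tcp_pos']);sp=0
    cur=np.degrees(np.arctan2(R[1,1],R[0,1])-YAW)
    if ang is not None:
        t=-(ang-cur)            # tool z down: + spin turns clockwise seen from above
        sp=(t+180)%360-180
    print('world',p.round(3),'rad',np.hypot(*p[:2]).round(3),'shift',d.round(4),'spin',round(sp,1),'(half turn',round((sp+360)%360-180,1),') q6',s['qpos'][5].round(2),'tool y dir',cur.round(1),'tcp rack',w2r(s['tcp_pos']).round(4))
E
python3 - <<'E'
from h import *
plan(-.13,0,.2,90)
z=np.load('side.npz');W=cloud('side',z['d']).reshape(-1,3);W=W[z['d'].ravel()>0]
m=(W[:,0]>.35)&(W[:,0]<.58)&(W[:,1]<-.19)&(W[:,1]>-.4)&(W[:,2]<.2)
print('paper',np.percentile(W[m],[1,50,99],axis=0).round(3))
m=m&(W[:,2]>.02);print(np.percentile(W[m],[1,50,99],axis=0).round(3))
E
```

```text
world [ 0.5   -0.138  0.2  ] rad 0.519 shift [ 0.4172 -0.1917  0.0483] spin -169.7 (half turn 10.3 ) q6 1.57 tool y dir -79.7 tcp rack [-0.5064 -0.2631  0.2483]
paper [[ 0.352 -0.397 -0.003]
 [ 0.455 -0.239  0.012]
 [ 0.577 -0.192  0.081]]
[[ 0.364 -0.286  0.022]
 [ 0.443 -0.232  0.049]
 [ 0.53  -0.203  0.082]]
```

>>> jog_arm(
  targets=[1,0.05,-0.023,0,1,1,0.417,-0.192,0.048,10.3,1,0.417,-0.192,0.048,10.3,1,0.417,-0.192,0.048,10.3,1,0.417,-0.192,0.048,10.3,1,0.417,-0.192,0.048,10.3,1,0.417,-0.192,0.048,10.3,1,0.417,-0.192,0.048,10.3,1,0.417,-0.192,0.048,10.3,1,0.417,-0.192,0.048,10.3,1,0.417,-0.192,0.048,10.3,1,0.417,-0.192,0.048,10.3],
)

```text
t: 2.0
tcp_pos: [0.4996, -0.1373, 0.2001]
tcp_rot: [3.127, 0.296, -0.002]
ft_force: [-0.2, 0.3, -0.3]
finger_gap: -0.005
finger_force: 0.0
```

```bash
python3 - <<'E'
from h import *
plan(-.115,0,.045,-90)
print(observe()['qpos'].round(2),observe()['ft_force'].round(1))
p,d=snapshot('wrist');np.savez('wrist',p=p,d=d);save('wrist1',p)
q=w2r(cloud('wrist',d));m=d>0
def rep(n,lo,hi):
    v=q[m&np.all((q>lo)&(q<hi),-1)]
    if len(v)>3: print(n,len(v),np.percentile(v,[2,50,98],axis=0).round(4).tolist())
rep('cartontop',[-.12,-.06,.043],[.2,.048,.056])
rep('catch',[-.1,.049,.035],[.1,.075,.06])
rep('thumb',[-.03,-.22,.055],[.03,-.1,.085])
rep('floor',[-.12,-.04,.0],[-.08,.04,.016])
rep('stop',[.2,-.05,.03],[.25,.05,.08])
E
```

```text
world [ 0.515 -0.135  0.045] rad 0.532 shift [0.0157 0.0004 0.1551] spin 0.0 (half turn -180.0 ) q6 2.68 tool y dir -90.0 tcp rack [-0.1305  0.0004  0.2001]
[-0.27  0.3  -0.04  1.23 -0.    2.68] [-0.2  0.3 -0.3]
cartontop 12099 [[-0.0707, -0.046, 0.0466], [-0.0122, -0.0029, 0.0491], [0.0355, 0.0402, 0.0511]]
catch 301 [[-0.0137, 0.05, 0.0361], [-0.0011, 0.0529, 0.052], [0.0119, 0.0568, 0.0539]]
thumb 812 [[-0.0123, -0.198, 0.0556], [-0.0009, -0.1913, 0.0704], [0.0104, -0.19, 0.076]]
floor 2253 [[-0.1187, -0.0383, 0.0049], [-0.0994, -0.0001, 0.0071], [-0.0808, 0.0385, 0.0094]]
```

View pics/wrist1.png

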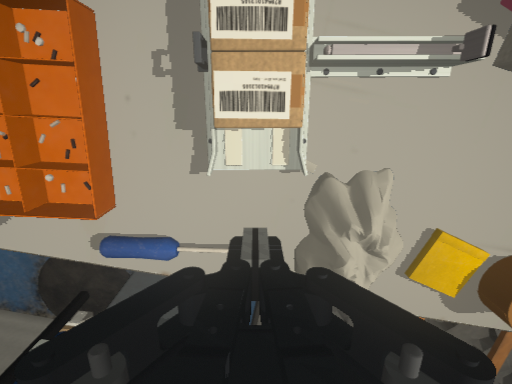

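The wrist view confirms the fit. The rear carton edge is at row 128, centred in the lane (columns 210–308), the catch is at (200,50) and the thumb plate at (480,42). The crumpled paper at (350,225) is clear of the lane.

>>> jog_arm(
  targets=[1,0.015,0,0.05,0,1,0.015,0,0.1,0,1,0.015,0,0.14,0,1,0.015,0,0.155,0,1,0.015,0,0.155,0,1,0.015,0,0.155,0],
)

```text
t: 2.65
tcp_pos: [0.5145, -0.1359, 0.0461]
tcp_rot: [3.128, 0.292, 0.001]
ft_force: [0.6, 0.1, 0.7]
finger_gap: 0.001
finger_force: 0.0
```

```bash
python3 - <<'E'
from h import *
plan(-.09,-.001,.045,-90);plan(0.0,-.001,.045,-90);print(observe()['ft_force'].round(1))
E
```

```text
world [ 0.54  -0.131  0.045] rad 0.555 shift [ 0.0256 -0.      0.0011] spin -0.1 (half turn 179.9 ) q6 2.7 tool y dir -90.1 tcp rack [-0.1156 -0.0009  0.0461]
world [ 0.628 -0.114  0.045] rad 0.638 shift [ 0.1156 -0.0002  0.0012] spin -0.1 (half turn 179.9 ) q6 2.7 tool y dir -90.1 tcp rack [-0.1156 -0.0009  0.0461]
[0.6 0.1 0.7]
```

>>> jog_arm(
  targets=[1,0.015,0,0,0,1,0.025,0,0,0,1,0.029,0,0,0,1,0.033,0,0,0,1,0.037,0,0,0,1,0.042,0,0,0,1,0.047,0,0,0,1,0.052,0,0,0,1,0.057,0,0,0,1,0.062,0,0,0,1,0.067,0,0,0,1,0.07,0,0,0],
)

```text
t: 3.85
tcp_pos: [0.5825, -0.1217, 0.0455]
tcp_rot: [3.128, 0.295, -0.003]
ft_force: [-6.3, -1.3, 4.9]
finger_gap: 0.001
finger_force: 2.7
```

>>> jog_arm(
  targets=[1,0.005,0,0,0,1,0.01,0,0,0,1,0.015,0,0,0,1,0.02,0,0,0,1,0.025,0,0,0,1,0.029,0,0,0,1,0.032,0,0,0,1,0.035,0,0,0,1,0.037,0,0,0,1,0.038,0,0,0,1,0.039,0,0,0,1,0.04,0,0,0],
)

```text
t: 5.05
tcp_pos: [0.6225, -0.1141, 0.0453]
tcp_rot: [-3.128, -0.295, 0.001]
ft_force: [-5.6, -0.9, 4.0]
finger_gap: 0.003
finger_force: 2.5
```

```bash
python3 - <<'E'
from h import *
plan(0.0,-.001,.045,-90);print(observe()['ft_force'].round(1),observe()['qpos'].round(2))
p,d=snapshot('side');save('side2',cv2.resize(p[130:280,120:320],(800,600)))
q=w2r(cloud('side',d));v=q[(d>0)&np.all((q>[-.12,-.045,.044])&(q<[.25,.045,.056]),-1)]
print(np.percentile(v,[1,50,99],axis=0).round(4))
E
```

```text
world [ 0.628 -0.114  0.045] rad 0.638 shift [0.0054 0.0012 0.0003] spin -0.0 (half turn 180.0 ) q6 2.77 tool y dir -90.0 tcp rack [-0.0054  0.0002  0.0453]
[-5.6 -0.9  4. ] [-0.18  0.65  0.09  1.01 -0.    2.77]
[[-0.0036 -0.0436  0.0446]
 [ 0.1156  0.0061  0.0487]
 [ 0.2297  0.0441  0.0543]]
```

View pics/side2.png

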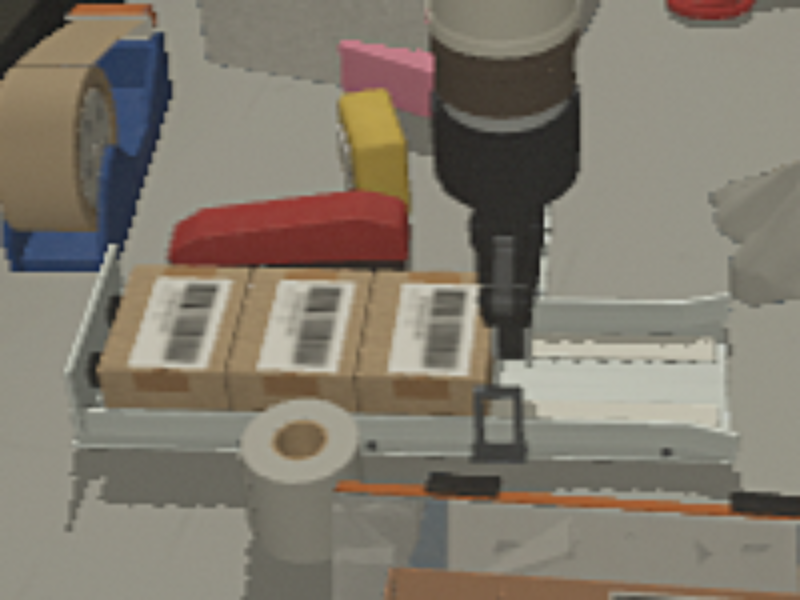

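The row is closed up, with a few mm left before the buffers at (110,310)/(95,370). I'll push on in small steps and watch the force.

>>> jog_arm(
  targets=[1,0.002,0,0,0,1,0.003,0,0,0,1,0.004,0,0,0,1,0.004,0,0,0],
)

```text
t: 5.5
tcp_pos: [0.6253, -0.1136, 0.0452]
tcp_rot: [3.128, 0.294, -0.004]
ft_force: [-8.3, -1.1, 5.9]
finger_gap: 0.001
finger_force: 3.9
```

>>> jog_arm(
  targets=[1,0.001,0,0,0,1,0.002,0,0,0,1,0.002,0,0,0],
)

```text
t: 5.8
tcp_pos: [0.6254, -0.1135, 0.0452]
tcp_rot: [3.127, 0.294, -0.01]
ft_force: [-12.5, -2.7, 8.9]
finger_gap: 0.002
finger_force: 6.4
```

>>> jog_arm(
  targets=[1,0.002,0,0,0,1,0.003,0,0,0,1,0.003,0,0,0],
)

```text
t: 6.1
tcp_pos: [0.6255, -0.1135, 0.0452]
tcp_rot: [3.127, 0.292, -0.019]
ft_force: [-19.4, -3.4, 15.0]
finger_gap: 0.003
finger_force: 10.0
```

```bash
python3 - <<'E'
from h import *
plan(-.04,0,.045,-90);plan(-.04,0,.16,-90)
p,d=snapshot('side');save('side3',cv2.resize(p[170:250,125:285],(800,400)))
q=w2r(cloud('side',d));v=q[(d>0)&np.all((q>[.15,-.04,.044])&(q<[.217,.04,.053]),-1)];print(v[:,0].max())
E
```

```text
world [ 0.589 -0.121  0.045] rad 0.601 shift [-0.0375  0.0003  0.0007] spin -0.1 (half turn 179.9 ) q6 2.78 tool y dir -90.1 tcp rack [-0.0024  0.0003  0.0452]
world [ 0.589 -0.121  0.16 ] rad 0.601 shift [-0.0389  0.0003 -0.1143] spin -0.1 (half turn 179.9 ) q6 2.78 tool y dir -90.1 tcp rack [-0.0024  0.0003  0.0452]
0.21697731238890475
```

View pics/side3.png

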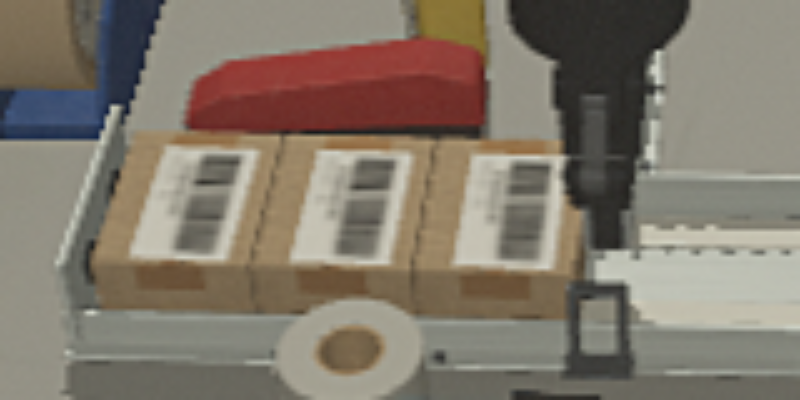

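The front carton is against the buffers with no gaps, and the position stalled while force rose to about 20 N, so the row is home. I'll back off and up, then check clearance to the tall grey box near the thumb plate.

>>> jog_arm(
  targets=[1,-0.01,0,0,0,1,-0.035,0,0,0,1,-0.04,0,-0.03,0,1,-0.04,0,-0.08,0,1,-0.04,0,-0.12,-8,1,-0.04,0,-0.12,-16,1,-0.04,0,-0.12,-24,1,-0.04,0,-0.12,-32,1,-0.04,0,-0.12,-40,1,-0.04,0,-0.12,-48,1,-0.04,0,-0.12,-56,1,-0.04,0,-0.12,-64],
)

```text
t: 7.35
tcp_pos: [0.5939, -0.1195, 0.1654]
tcp_rot: [2.489, 1.914, 0.005]
ft_force: [0.8, -0.1, -0.8]
finger_gap: -0.001
finger_force: 0.0
```

```bash
python3 - <<'E'
from h import *
for c in ['side','scene']:
    z=np.load(c+'.npz');W=cloud(c,z['d']);q=w2r(W);m=z['d']>0
    for x in np.arange(-.1,.16,.02):
        v=q[m&(abs(q[...,0]-x)<.01)&(q[...,1]<-.225)&(q[...,1]>-.45)&(q[...,2]>.03)&(q[...,2]<.45)]
        if len(v)>5: 
            i=np.percentile(v[:,1],97);print(c,x.round(2),'ymax',i.round(3),'z there',np.percentile(v[v[:,1]>=i-.01][:,2],[5,50,95]).round(3),'z range',v[:,2].min().round(3),v[:,2].max().round(3),len(v))
plan(-.036,-.16,.16,0)
p,d=snapshot('wrist');save('wrist2',p);q=w2r(cloud('wrist',d));m=d>0
for n,lo,hi in [('rear',[-.03,-.045,.043],[.2,.045,.056]),('thumb',[-.03,-.22,.055],[.03,-.1,.085])]:
    v=q[m&np.all((q>lo)&(q<hi),-1)]
    if len(v)>3: print(n,len(v),np.percentile(v,[1,50,99],axis=0).round(4).tolist())
E
```

```text
side -0.1 ymax -0.339 z there [0.267 0.269 0.271] z range 0.24 0.271 47
side -0.08 ymax -0.268 z there [0.268 0.269 0.27 ] z range 0.217 0.271 88
side -0.06 ymax -0.254 z there [0.248 0.258 0.269] z range 0.032 0.272 186
side -0.04 ymax -0.262 z there [0.225 0.236 0.245] z range 0.031 0.248 431
side -0.02 ymax -0.268 z there [0.042 0.171 0.218] z range 0.03 0.22 465
side 0.0 ymax -0.26 z there [0.042 0.144 0.245] z range 0.031 0.294 700
side 0.02 ymax -0.265 z there [0.044 0.154 0.257] z range 0.03 0.295 747
side 0.04 ymax -0.271 z there [0.041 0.158 0.264] z range 0.03 0.294 739
side 0.06 ymax -0.261 z there [0.032 0.038 0.041] z range 0.031 0.295 761
side 0.08 ymax -0.27 z there [0.031 0.038 0.041] z range 0.03 0.294 741
side 0.1 ymax -0.279 z there [0.034 0.051 0.21 ] z range 0.031 0.294 727
side 0.12 ymax -0.289 z there [0.038 0.119 0.238] z range 0.03 0.294 711
side 0.14 ymax -0.299 z there [0.044 0.163 0.272] z range 0.031 0.294 683
scene -0.1 ymax -0.33 z there [0.267 0.27  0.272] z range 0.236 0.272 126
scene -0.08 ymax -0.267 z there [0.263 0.268 0.272] z range 0.214 0.272 2
[... 372 characters left out ...]
579
scene 0.04 ymax -0.273 z there [0.048 0.161 0.265] z range 0.032 0.296 559
scene 0.06 ymax -0.261 z there [0.031 0.04  0.043] z range 0.03 0.296 569
scene 0.08 ymax -0.271 z there [0.032 0.04  0.043] z range 0.031 0.296 549
scene 0.1 ymax -0.282 z there [0.033 0.064 0.216] z range 0.03 0.296 521
scene 0.12 ymax -0.29 z there [0.036 0.108 0.242] z range 0.031 0.296 499
scene 0.14 ymax -0.301 z there [0.045 0.163 0.269] z range 0.03 0.296 481
world [ 0.623 -0.277  0.16 ] rad 0.681 shift [-0.1451  0.0681  0.0054] spin -25.7 (half turn 154.3 ) q6 1.63 tool y dir -25.7 tcp rack [-0.0345  0.0003  0.1654]
rear 22514 [[0.0107, -0.0438, 0.0457], [0.1111, 0.0035, 0.0489], [0.1981, 0.0435, 0.0509]]
```

View pics/wrist2.png

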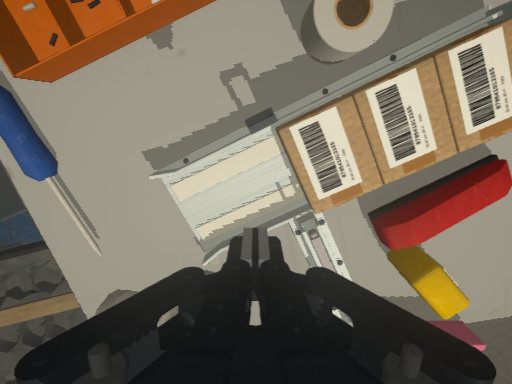

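Wrist view: the row's rear face is at rack x = 0.011, so it's home. The tall grey box and its flap start at rack y ≈ −0.26, which leaves no room for the gripper body to the right of the plate. So I'll turn the fingers across the lane and push the plate with the outer fingertip, open and without gripping.

```bash
python3 - <<'E'
from h import *
plan(-.004,-.170,.14,-90)
E
```

```text
world [ 0.656 -0.281  0.14 ] rad 0.714 shift [-0.1406  0.1007  0.0255] spin 64.5 (half turn -115.5 ) q6 1.63 tool y dir -25.5 tcp rack [-0.0346  0.0003  0.1654]
```

>>> jog_arm(
  targets=[0,0,0,0,8,0,0,0,0,16,0,0,0,0,24,0,-0.03,0.02,0,32,0,-0.06,0.04,0,40,0,-0.08,0.06,0.01,48,0,-0.11,0.08,0.02,56,0,-0.13,0.095,0.025,64,0,-0.141,0.101,0.025,64.5,0,-0.141,0.101,0.025,64.5,0,-0.141,0.101,0.025,64.5],
)

```text
t: 8.5
tcp_pos: [0.6532, -0.2822, 0.14]
tcp_rot: [-3.129, -0.28, -0.002]
ft_force: [-0.6, -0.3, -0.1]
finger_gap: 1.0
finger_force: 0.0
```

```bash
python3 - <<'E'
from h import *
plan(-.004,-.170,.07,-90);s=observe();print(s['qpos'].round(2),s['ft_force'].round(1))
ims=[]
for c in ['side','wrist']:
    p,d=snapshot(c);ims.append(p)
    q=w2r(cloud(c,d));m=d>0
    v=q[m&np.all((q>[-.02,-.28,.085])&(q<[.02,-.05,.2]),-1)]
    for y in np.arange(-.25,-.08,.01):
        w=v[abs(v[:,1]-y)<.005]
        if len(w)>2: print(c,y.round(2),len(w),'zmin',np.percentile(w[:,2],[3,50]).round(4))
    v=q[m&np.all((q>[-.03,-.22,.055])&(q<[.03,-.1,.08]),-1)]
    if len(v)>3: print('thumb',np.percentile(v,[2,50,98],axis=0).round(4).tolist())
im=np.hstack([cv2.resize(ims[0][100:250,160:310],(400,400)),cv2.resize(ims[1][:,64:448],(400,400))]);save('pair',im)
E
```

```text
world [ 0.656 -0.281  0.07 ] rad 0.714 shift [ 0.0027 -0.0007  0.07  ] spin -0.6 (half turn 179.4 ) q6 2.55 tool y dir -90.6 tcp rack [-0.0068 -0.1707  0.14  ]
[-0.41  0.73  0.5   1.34  0.    2.55] [-0.6 -0.3 -0.1]
side -0.21 3 zmin [0.1402 0.1436]
side -0.13 4 zmin [0.1902 0.1964]
side -0.12 83 zmin [0.1371 0.1561]
side -0.11 47 zmin [0.1461 0.1598]
side -0.1 68 zmin [0.1833 0.1904]
thumb [[-0.0101, -0.1965, 0.0554], [0.0022, -0.1907, 0.0669], [0.0125, -0.1866, 0.0758]]
wrist -0.24 1376 zmin [0.1837 0.1935]
wrist -0.23 2887 zmin [0.1799 0.1913]
wrist -0.22 1989 zmin [0.1464 0.1856]
wrist -0.21 2026 zmin [0.1398 0.1658]
wrist -0.2 235 zmin [0.1945 0.198 ]
wrist -0.19 15 zmin [0.1964 0.1993]
wrist -0.18 259 zmin [0.1961 0.1981]
wrist -0.17 161 zmin [0.1968 0.1986]
wrist -0.16 255 zmin [0.1962 0.1981]
wrist -0.15 26 zmin [0.1968 0.1989]
wrist -0.14 218 zmin [0.1943 0.1979]
wrist -0.13 1953 zmin [0.1398 0.1656]
wrist -0.12 1978 zmin [0.1461 0.1853]
wrist -0.11 2835 zmin [0.1686 0.1911]
wrist -0.1 1506 zmin [0.1835 0.1935]
thumb [[-0.0105, -0.1977, 0.0579], [0.003, -0.1933, 0.0744], [0.0121, -0.19, 0.0759]]
```

View pics/pair.png

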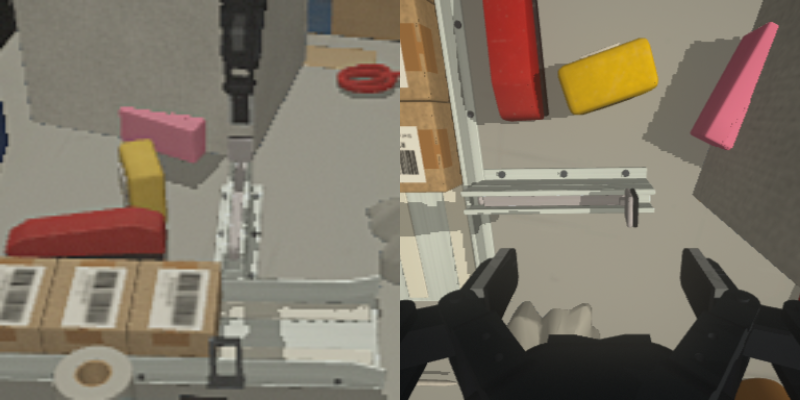

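The wrist half of the picture shows the outer finger (700,280) standing to the right of the plate's line (632,207). The depth puts the tips about 3 mm below the TCP, so I'll descend to TCP z = 0.060.

>>> jog_arm(
  targets=[0,0.005,0,0.03,0,0,0.005,0,0.06,0,0,0.005,0,0.075,0,0,0.005,0,0.08,0,0,0.005,0,0.08,0],
)

```text
t: 9.1
tcp_pos: [0.6574, -0.2805, 0.06]
tcp_rot: [-3.128, -0.283, 0.001]
ft_force: [-1.0, 0.3, -0.2]
finger_gap: 0.996
finger_force: 0.0
```

```bash
python3 - <<'E'
from h import *
plan(-.002,-.033,.06,-90);s=observe();print(s['ft_force'].round(1))
E
```

```text
world [ 0.632 -0.146  0.06 ] rad 0.649 shift [-8.000e-04 -1.367e-01  1.000e-04] spin -0.5 (half turn 179.5 ) q6 2.56 tool y dir -90.5 tcp rack [-0.0023 -0.1697  0.06  ]
[-1.   0.3 -0.2]
```

>>> jog_arm(
  targets=[0,0,-0.008,0,0,0,0,-0.013,0,0,0,0,-0.018,0,0,0,0,-0.024,0,0,0,0,-0.032,0,0,0,0,-0.04,0,0,0,0,-0.048,0,0,0,0,-0.056,0,0,0,0,-0.064,0,0,0,0,-0.072,0,0,0,0,-0.08,0,0],
)

```text
t: 10.2
tcp_pos: [0.6429, -0.2022, 0.0601]
tcp_rot: [-3.129, -0.281, 0.001]
ft_force: [-0.5, -2.3, 1.3]
finger_gap: 1.001
finger_force: 0.9
```

>>> jog_arm(
  targets=[0,0,-0.008,0,0,0,0,-0.016,0,0,0,0,-0.024,0,0,0,0,-0.032,0,0,0,0,-0.038,0,0,0,0,-0.043,0,0,0,0,-0.047,0,0,0,0,-0.05,0,0,0,0,-0.052,0,0],
)

```text
t: 11.1
tcp_pos: [0.6339, -0.1515, 0.0602]
tcp_rot: [-3.129, -0.281, 0.0]
ft_force: [-0.5, -1.8, -0.8]
finger_gap: 1.002
finger_force: 0.8
```

```bash
python3 - <<'E'
from h import *
plan(-.002,-.033,.06,-90);s=observe();print(s['ft_force'].round(1))
E
```

```text
world [ 0.632 -0.146  0.06 ] rad 0.649 shift [-0.0008 -0.0056  0.0002] spin -0.5 (half turn 179.5 ) q6 2.73 tool y dir -90.5 tcp rack [-0.0012 -0.0386  0.0602]
[-0.5 -1.8 -0.8]
```

The bolt is sliding at about 2 N. I'll continue gently to its end.

>>> jog_arm(
  targets=[0,0,-0.002,0,0,0,0,-0.004,0,0,0,0,-0.005,0,0,0,0,-0.006,0,0,0,0,-0.007,0,0,0,0,-0.007,0,0],
)

```text
t: 11.7
tcp_pos: [0.633, -0.1459, 0.0602]
tcp_rot: [3.127, 0.28, 0.001]
ft_force: [0.1, -4.2, -2.5]
finger_gap: 1.0
finger_force: 2.4
```

>>> jog_arm(
  targets=[0,0,-0.001,0,0,0,0,-0.002,0,0,0,0,-0.003,0,0,0,0,-0.003,0,0],
)

```text
t: 12.1
tcp_pos: [0.6331, -0.1457, 0.0601]
tcp_rot: [3.123, 0.277, 0.002]
ft_force: [2.7, -11.3, -5.5]
finger_gap: 1.001
finger_force: 5.9
```

It stalled with the force rising, at the y expected for the shut bolt. I'll back off, lift and verify.

>>> jog_arm(
  targets=[0,0,0.008,0,0,0,0,0.014,0,0,0,0,0.014,-0.04,0,0,0,0.014,-0.09,0,0,-0.05,0.014,-0.12,0,0,-0.1,0.014,-0.13,0,0,-0.14,0.014,-0.13,0,0,-0.14,0.014,-0.13,0],
)

```text
t: 12.9
tcp_pos: [0.4897, -0.1797, 0.19]
tcp_rot: [-3.126, -0.277, 0.01]
ft_force: [1.3, 0.5, -0.9]
finger_gap: 0.999
finger_force: 0.0
```

```bash
python3 - <<'E'
from h import *
s=observe();print(s['ft_force'].round(1),s['tcp_pos'].round(3))
for c in ['wrist','side']:
    p,d=snapshot(c);q=w2r(cloud(c,d));m=d>0
    if c=='wrist':save('fw',p)
    else: save('fs',cv2.resize(p[140:260,125:305],(780,520)))
    for n,lo,hi in [('rows',[.008,-.045,.043],[.215,.045,.056]),('thumb',[-.03,-.22,.056],[.03,-.03,.085]),('bar',[-.008,-.03,.03],[.008,.03,.048])]:
        v=q[m&np.all((q>lo)&(q<hi),-1)]
        if len(v)>3: print(c,n,len(v),np.percentile(v,[2,50,98],axis=0).round(4).tolist())
E
```

```text
[ 1.3  0.5 -0.9] [ 0.49 -0.18  0.19]
wrist rows 1331 [[0.0083, -0.0428, 0.0432], [0.0161, -0.0007, 0.0491], [0.0208, 0.0401, 0.0511]]
wrist thumb 419 [[-0.0078, -0.0762, 0.0578], [0.0008, -0.0714, 0.0758], [0.012, -0.0684, 0.0778]]
wrist bar 965 [[-0.001, -0.0284, 0.0325], [0.0023, 0.0003, 0.0432], [0.0077, 0.0288, 0.0448]]
side rows 2565 [[0.0142, -0.0418, 0.0445], [0.1117, 0.0056, 0.0487], [0.2109, 0.0439, 0.0515]]
side thumb 82 [[-0.0087, -0.0729, 0.0567], [0.0008, -0.0679, 0.0685], [0.0123, -0.0654, 0.0764]]
side bar 92 [[-0.0038, -0.029, 0.0336], [0.0008, 0.002, 0.0414], [0.0059, 0.0282, 0.0442]]
```

View pics/fs.png

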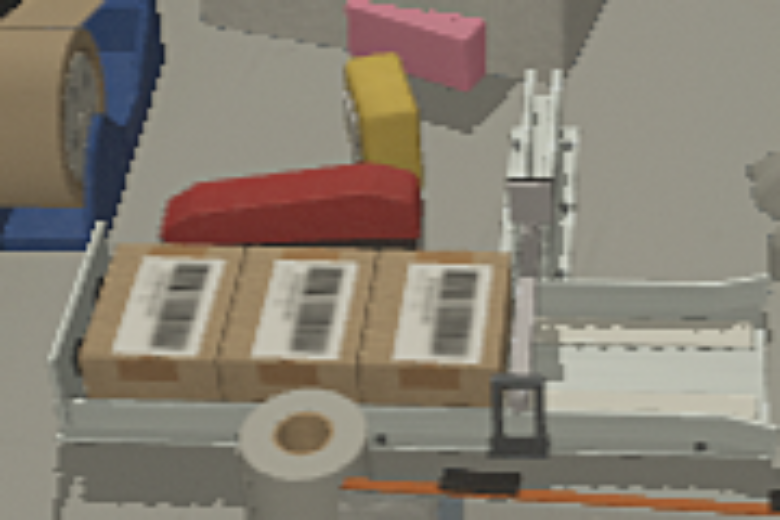

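View pics/fw.png

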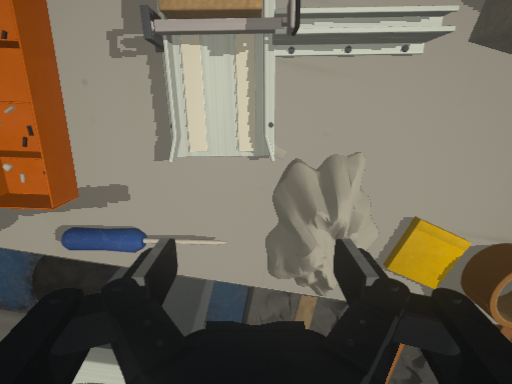

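Both views show the bolt bar across the lane with its nose in the catch (side (520,410), wrist (152,25)). The row is home, the bystanders are where they were, and the arm is clear.

```bash
python3 -c "
from workcell import *
print(job_done())"
```

```text
the job is handed in; nothing more can be done
None
```

The three cartons are home against the end stop as one closed-up row, the bolt is shut through the catch behind them, and the job was handed in at about 13 s with the arm clear and the bystanders left where they were; I pushed the thumb plate with the inner face of an open fingertip, because the grey box left no room to push from outside.

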